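Press the class kaleidoscope home in its V stand

ROBOT

A 6-joint arm with a two-finger parallel gripper is mounted at the origin on the work surface. World frame = base frame: x ahead of the robot, y to its left, z up, the work surface at z = 0. Lengths are in m, angles in rad, forces in N, time in s.
With the tool pointing down it reaches from about 0.425 to 0.95 m from the base axis. Payload 3.5 kg.
Tool frame: the origin (TCP) lies at the very end of the fingers, on their centre line; the grasp point (between the pads) lies 19 mm behind it; z points along the fingers, y is the line along which they close (so a half turn about z gives the same grasp; the last joint's range is limited). The gripper opens to 85 mm and grips with 20 to 120 N. Pads are 22 mm wide; open, the fingers measure 114 mm over their backs; the gripper's body (76 mm by 85 mm) begins 54 mm behind the grasp point. The pads swing forward as they close: fully open they stand 13 mm farther back than shut.
Start: joints at [-1.417, 0.286, 1.577, -0, 1.279, -0.15], TCP at [0.202, -0.644, 0.231] pointing down, gripper open.
Joint ranges: [-2.77, 2.77], [-0.9, 2.22], [0.21, 2.48], [-1.53, 4.67], [0.24, 2.81], [-2.84, 2.84]. Speed limits (rad/s): [2.79, 2.79, 3.14, 3.14, 3.14, 3.14].

INTERFACE

Orientations are given as a unit quaternion [x, y, z, w].
In Python, from plant import ctrl, imaging, job, get_state gives the robot as it stands (ctrl), with the cameras (imaging), the readings as plain functions and the job (job).
- The arm moves only by the tool step_hand, called after "Emit:" as name(argument=value, ...) on one line, values as JSON. Schema: {"type":"object","properties":{"moves":{"type":"object","properties":{"segments":{"type":"array","items":{"type":"array","items":{"type":"number"},"minItems":7,"maxItems":7},"minItems":1,"maxItems":10}},"additionalProperties":false,"required":["segments"]},"clamp_n":{"type":"number"},"only":{"type":"string"},"quiet":{"type":"boolean"},"lines":{"type":"string"}},"required":["moves"],"additionalProperties":false}. moves is an object whose key "segments" holds a list of rows, 1 to 10 of them, each of 7 numbers: dx, dy, dz in shares of 0.8 m (1.0 is 0.8 m), then a rotation vector rx, ry, rz in normalised numbers (1 is 2 rad), then the opening from 0.0 (shut) to 1.0 (fully open); each row is the pose to reach, as a shift and turn from the pose commanded when the call began, along the tool's axes at that moment; what a row does not reach only later rows make up. A row lasts 1/8 s, in which the tool goes at most 0.0625 m and 0.188 rad, less where a joint would pass 70% of its speed; a pose out of reach is approached as far as the arm can. The fingers move at their own pace and stop on an object; clamp_n is the grip in N (left out, the last holds). Time passes only in rows, so rows that do not move let the fingers close. The tool returns the time, the measured TCP pose, the force, the opening and the grip force at its end. only (a regular expression) keeps the lines of the reply that match it, lines (a string "A,B") keeps lines A to B, and quiet returns only ok. Shift and turn numbers lie between -1 and 1, and a call with a number outside is refused. Input that does not fit is refused with a message, and nothing moves.
- get_state(): the state, without advancing time (a new reading comes with each control period).
- imaging.read_camera(name): name is "scene" or "top" or "wrist"; returns a dict with "pixels" (384x512x3 uint8, red, green, blue), "camera_matrix" (3x3 intrinsics, pixels), "xyz" and "orientation" of the camera in the world. Camera axes: x right, y down, z forward; pixel columns grow to the right and rows downward; lengths in m; the calibration is good to about 2 mm. A picture is of the moment at which its call begins. There is no depth.
- job.sign_off(): hands the job in; it is judged then, once.
The state is a dict: "time": time; "qpos": joint angles; "dq": joint speeds; "joint_efforts": joint torques, N m; "eef_pos": TCP position; "tcp_rot": TCP orientation; "contact_force": force on the tool from outside, world axes, zero at the start; "wrist_torque": the same for the moment, N m; "opening": opening from 0.0 (shut) to 1.0 (fully open); "finger_force": force on a finger pad.
Only numpy, scipy, OpenCV 4.12 (cv2) and the standard library are available. Lean on these libraries where they do the work, as an engineer would, in place of code of your own. Each camera call takes 0.05 s, during which the arm holds its last target. There are 200 camera calls.

TASK

Lift the hinged lid of the wooden case open until it rests back on its stop, take out the cardboard kaleidoscope and lay it lengthwise in the V of the wooden stand, centred so that both ends stick out equally. Both sides of the V carry a strip of double-sided tape: press the barrel straight down with a steady, moderate push so that it bears on both sides alike, and finish while still holding it pressed there, not letting go. Leave the lid open on its stop and the other things on the desk undisturbed.

Things in the scene. Friction and masses are not known exactly. Their poses are not given: they have to be found in the camera images.
- case: Plywood case, fixed, 166 (x) x 120 (y) x 54 mm high without lid, walls and floor 6 mm. Origin: centre of its underside, z up. Lid hinged on the +x end; two brass stop brackets there rise 22 mm above the rim. The kaleidoscope lies inside along x between four bed blocks near its ends (|x| 51 to 73 mm, tops 22 mm above desk); beside the barrel's middle the case is empty, 33 mm clear each side.
- case_lid (a joint): Lid angle: 0 shut, 1.85 resting on its stop, leaning back 16 degrees past upright. It turns about the case's y axis at the rear top edge. Loose hinge, no spring: let go below about 1.4 it falls shut, beyond about 1.65 it falls open onto the stop. Plywood board 166 x 120 x 8 mm, 0.13 kg.
- lid_knob (a point): Centre of the head of the turned wooden knob on the lid: head 24 mm in diameter, knob 28 mm tall above the lid's top face; this point is 19 mm above that face, 28 mm from the lid's front (-x) edge, 138 mm from the hinge line along the lid and 27 mm off it. It turns with the lid (x along the lid towards the hinge, z out of its top face).
- lid_hinge (a point): Middle of the lid's hinge line, at the case's top rear edge (83 mm from the case centre along +x, 54.5 mm above the desk). The hinge line runs along y.
- kaleidoscope: Plain brown cardboard barrel, a cylinder 42 mm in diameter and 150 mm long, about 0.15 kg, black eyepiece on one end (-x), white object cell on the other, all of one diameter. Origin: middle of the barrel on its axis; x along the axis. In the case the axis lies 27 mm above the desk. It rolls on a flat surface.
- stand: Wooden V stand, fixed: base board 100 (x) x 84 (y) x 10 mm, above it an open 90-degree V trough 80 mm long along x. Origin: centre of its underside, z up. V bottom 34 mm above the desk; each side is 25 mm wide up the slope, ending 51.7 mm above the desk, 17.7 mm either side of the middle; boards 7 mm thick, 45 mm over their outsides. Open ends; beside the trough only the base board.
- flank_left: The side board of the V on the stand's +y side, with a tape strip; its face slopes at 45 degrees. Origin: on the bottom line of the V at mid-length, axes as the stand's. The tape does not grab at once: only gravity and the push keep the barrel there.
- flank_right: The side board of the V on the stand's -y side, with a tape strip; its face slopes at 45 degrees. Origin and axes as for the other side.
- v_seat (a point): Where the middle of the barrel's axis lies when it is seated: 63.7 mm above the desk (top of the seated barrel 84.7 mm above the desk); x along the V.
- stamp: Bystander: rubber stamp on its wooden block, 55 x 24 mm, 72 mm tall, red turned handle. Origin: centre of its underside.
- staple_remover: Bystander: pink plastic staple remover lying on the desk, about 55 x 30 mm, 32 mm tall. Origin: centre of its underside.
- bead_frame: Bystander: upright wooden counting bead frame, 190 mm wide (its y), 60 mm deep, 154 mm tall. Origin: centre of its underside.
- cup: Bystander: empty green plastic cup, 72 mm in diameter at the rim, 85 mm tall. Origin: centre of its underside.

How it is judged:
On the way, in this order (a step that is already met when the one before it is completed fails the run):
1. the case lid rests open on its stop (value of joint case_lid above 1.78 rad and velocity of joint case_lid between -0.1 and 0.1 rad/s), for 0.3 s.
2. the kaleidoscope is lifted clear of the case in the gripper (z of kaleidoscope in the frame of case above 0.08 m and contact force between the fingers and kaleidoscope above 1 N and contact force between kaleidoscope and case below 0.05 N), for 0.1 s.
3. the kaleidoscope is pressed home in the V, bearing on both sides (contact force between kaleidoscope and flank_left above 3 N and contact force between kaleidoscope and flank_right above 3 N and angle between the x axis of kaleidoscope and the x axis of stand, either way round below 0.05 rad), for 0.5 s.
At the end, for the whole second after the job is handed in: Fingers press or hold the kaleidoscope (over 2 N); it bears on each V side with 3 to 30 N (weight alone: about 1 N), axis within 0.05 rad of the V, middle within 12 mm of the stand's along it, seated within 3 mm, at rest; lid open on its stop (over 1.78 rad) (all of step 3 and contact force between kaleidoscope and flank_left below 30 N and contact force between kaleidoscope and flank_right below 30 N and contact force between the fingers and kaleidoscope above 2 N and x of kaleidoscope in the frame of v_seat between -0.012 and 0.012 m and y of kaleidoscope in the frame of v_seat between -0.003 and 0.003 m and z of kaleidoscope in the frame of v_seat between -0.003 and 0.003 m and linear speed of kaleidoscope below 0.02 m/s and value of joint case_lid above 1.78 rad); the arm keeps its last pose, push and grip.
It fails at once if a bystander was moved by more than 20 mm (distance of any of stamp, staple_remover, bead_frame, cup from where it was at the start of the episode above 0.02 m).
It fails at once if a bystander was tipped (angle between any of stamp, bead_frame, cup's own z axis and vertical above 0.5 rad).
It also fails if it takes over 72 s, if anything falls off the work surface, if the arm or the gripper's body presses on something with over 40 N, if the wrist force passes 120 N, or if a joint passes its speed limit or range.

## Working session

There is one attempt and no reset: what is moved stays moved. The work goes in short steps, Python scripts to look and compute and a tool call to move; the robot and the scene stay as the last step left them, time stands still between calls to the robot, and variables do not carry over. Pictures are saved under pics/ and viewed, at most 10 in all, crops included, and the job is handed in when it is done.

```bash
ls; mkdir -p pics
```

Run:
```python
from plant import ctrl, imaging, job, get_state
import cv2,numpy as np
s=get_state();print({k:np.round(v,3).tolist() for k,v in s.items()})
for n in ["scene","top"]:
    r=imaging.read_camera(n);cv2.imwrite(f"pics/{n}0.png",cv2.resize(r["pixels"][:,:,::-1],(800,600),interpolation=cv2.INTER_CUBIC))
    print(n,np.round(r["camera_matrix"],1).tolist(),np.round(r["xyz"],4).tolist(),np.round(r["orientation"],4).tolist())
```

```text
pics
plant.py
{'time': 0.0, 'qpos': [-1.417, 0.287, 1.578, 0.0, 1.279, -0.15], 'dq': [0.002, 0.001, 0.0, -0.001, 0.001, -0.001], 'joint_efforts': [-0.0, -40.598, -29.262, -0.0, 0.006, 0.0], 'eef_pos': [0.202, -0.643, 0.23], 'tcp_rot': [0.988, 0.151, 0.0, -0.001], 'contact_force': [-0.304, -0.126, 0.042], 'wrist_torque': [0.009, 0.042, -0.01], 'finger_force': 0.0, 'opening': 1.003}
scene [[453.9, 0.0, 251.2], [0.0, 453.9, 191.2], [0.0, 0.0, 1.0]] [1.5492, 0.0285, 0.7977] [0.6363, 0.6335, -0.3177, -0.3049]
top [[358.6, 0.0, 265.8], [0.0, 358.6, 190.2], [0.0, 0.0, 1.0]] [0.3687, 0.0163, 1.1098] [-0.6705, 0.7339, -0.0793, 0.075]
```

View pics/scene0.png

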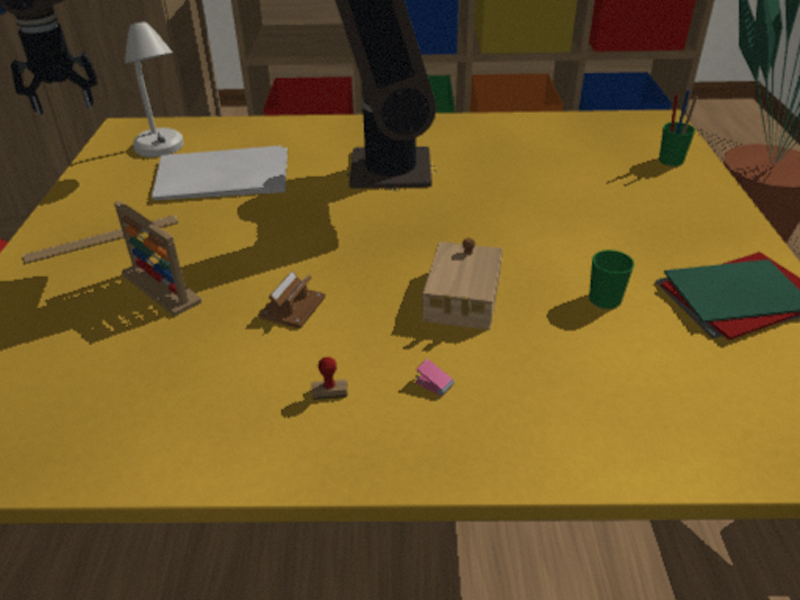

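View pics/top0.png

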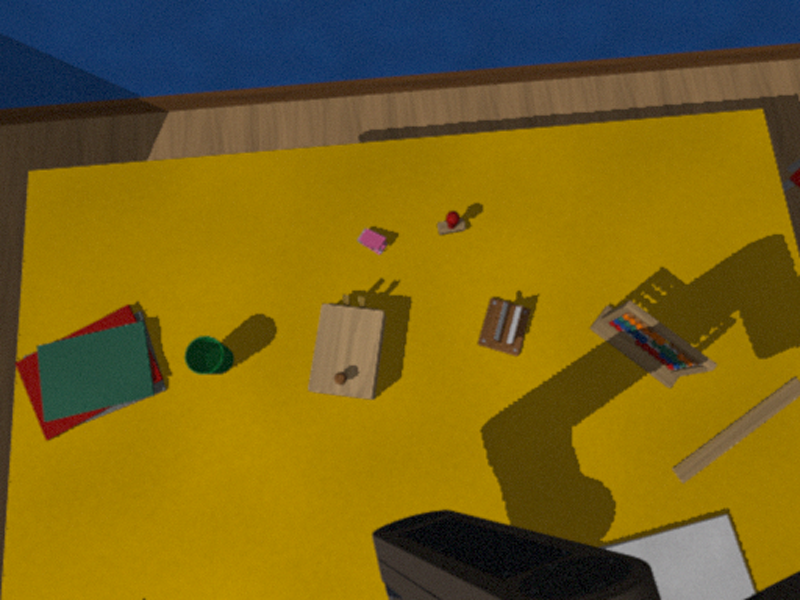

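Create h.py:
```python
import numpy as np,cv2
from scipy.spatial.transform import Rotation as R
from plant import ctrl, imaging, job, get_state
def ray(cam,uv):
    K=np.array(cam["camera_matrix"]);d=R.from_quat(cam["orientation"]).as_matrix()@np.linalg.inv(K)@[uv[0],uv[1],1]
    return np.array(cam["xyz"]),d/np.linalg.norm(d)
def plane(cam,uv,z):
    o,d=ray(cam,uv);return o+d*(z-o[2])/d[2]
def tri(obs):
    A=np.zeros((3,3));b=np.zeros(3)
    for cam,uv in obs:
        o,d=ray(cam,uv);P=np.eye(3)-np.outer(d,d);A+=P;b+=P@o
    p=np.linalg.solve(A,b)
    res=[np.linalg.norm((np.eye(3)-np.outer(ray(c,u)[1],ray(c,u)[1]))@(p-ray(c,u)[0])) for c,u in obs]
    return p,max(res)
def proj(cam,p):
    c=R.from_quat(cam["orientation"]).as_matrix().T@(np.array(p)-cam["xyz"]);q=np.array(cam["camera_matrix"])@c;return q[:2]/q[2]
def crop(cam,x0,y0,w,h,s):
    return cv2.resize(cam["pixels"][y0:y0+h,x0:x0+w,::-1],None,fx=s,fy=s,interpolation=cv2.INTER_CUBIC)
def totool(dp):  # world shift -> tool axes
    return R.from_quat(get_state()["tcp_rot"]).inv().apply(dp)
```

Run:
```python
from h import *
import pickle
t=imaging.read_camera("top");s=imaging.read_camera("scene");pickle.dump((t,s),open("c0.pkl","wb"))
a=crop(t,192,180,160,80,4);b=crop(s,166,147,160,70,4)
cv2.imwrite("pics/m1.png",np.vstack([a,b]))
```

```text
(no output)
```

View pics/m1.png

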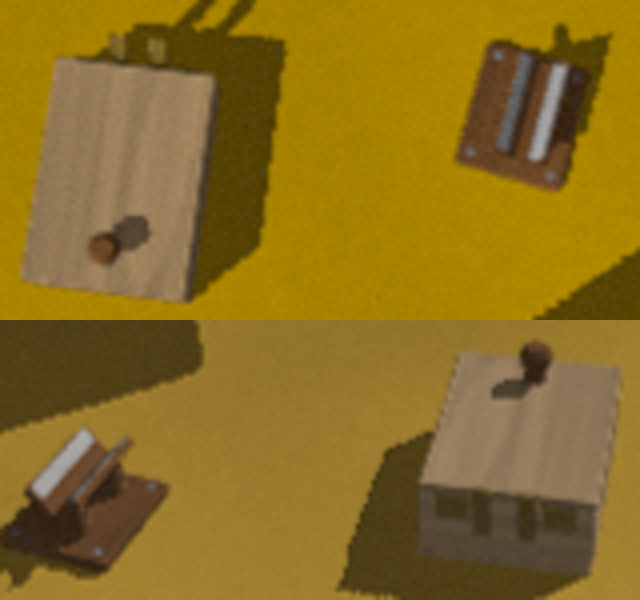

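Run:
```python
from h import *
import pickle
t,s=pickle.load(open("c0.pkl","rb"))
T=lambda u,v:(t,((u+.5)/4-.5+192,(v+.5)/4-.5+180))
S=lambda u,v:(s,((u+.5)/4-.5+166,(v+.5)/4-.5+147))
np.set_printoptions(precision=4,suppress=True)
print("knob",tri([T(103,246),S(537,36)]))
TL={'far+y':(57,60),'far-y':(217,73),'near-y':(186,300),'near+y':(22,280)}
SL={'far+y':(597,185),'far-y':(418,165),'near-y':(460,33),'near+y':(621,47)}
L={}
for k in TL:
    p,r=tri([T(*TL[k]),S(*SL[k])]);L[k]=p;print(k,p,r,"plane",plane(*T(*TL[k]),.0625)[:2],plane(*S(*SL[k]),.0625)[:2])
P=[plane(*T(*TL[k]),.0625) for k in TL]
print("lid centre top",np.mean(P,0), "scene",np.mean([plane(*S(*SL[k]),.0625) for k in TL],0))
d=P[0]+P[1]-P[2]-P[3];print("yaw",np.arctan2(d[1],d[0]),"len",np.linalg.norm(d)/2)
B=[plane(*T(*q),.010) for q in [(489,42),(592,70),(561,190),(456,160)]];print(np.array(B));
print("stand",np.mean(B,0));d=B[0]+B[1]-B[2]-B[3];print("yaw",np.arctan2(d[1],d[0]),np.linalg.norm(d)/2)
# tape strips
for n,q1,q2 in [("grey",(525,54),(506,151)),("white",(560,64),(538,159))]:
    a=plane(*T(*q1),.045);b=plane(*T(*q2),.045);e=a-b;print(n,a,b,np.arctan2(e[1],e[0]),np.linalg.norm(e))
```

```text
knob (array([0.4611, 0.1501, 0.0816]), np.float64(0.0003122023138014977))
far+y [0.6045 0.1792 0.0581] 0.00026473827696950255 plane [0.6036 0.1788] [0.6102 0.178 ]
far-y [0.5834 0.0611 0.0602] 0.00041270612899101756 plane [0.5829 0.0606] [0.5863 0.0614]
near-y [0.4192 0.0967 0.0574] 0.0005935695155978914 plane [0.4189 0.0957] [0.4268 0.0968]
near+y [0.4439 0.2132 0.0598] 7.85711261281903e-05 plane [0.4437 0.2126] [0.448  0.2126]
lid centre top [0.5123 0.1369 0.0625] scene [0.5178 0.1372 0.0625]
yaw -0.21003245777288984 len 0.16555660063799466
[[ 0.5991 -0.1518  0.01  ]
 [ 0.5695 -0.2293  0.01  ]
 [ 0.4785 -0.193   0.01  ]
 [ 0.5088 -0.1155  0.01  ]]
stand [ 0.539  -0.1724  0.01  ]
yaw -0.3811692715596214 0.09766020131009653
grey [ 0.58   -0.1726  0.045 ] [ 0.5077 -0.1492  0.045 ] -0.3120904511496469 0.07599255630496204
white [ 0.5699 -0.198   0.045 ] [ 0.4996 -0.1723  0.045 ] -0.35029249179420213 0.07491357292618653
```

Run:
```python
from h import *
np.set_printoptions(precision=4,suppress=True)
c=imaging.read_camera("wrist");s=get_state();r=R.from_quat(s["tcp_rot"])
print(r.inv().apply(np.array(c["xyz"])-s["eef_pos"]),(r.inv()*R.from_quat(c["orientation"])).as_matrix(),c["camera_matrix"][0])
print(totool(np.array([.50,-.16,.30])-s["eef_pos"]))
```

```text
[ 0.0662 -0.0005 -0.1416] [[ 0.001  -0.9655 -0.2604]
 [ 1.      0.0008  0.0007]
 [-0.0005 -0.2604  0.9655]] [271.4397   0.     253.5073]
[ 0.4292 -0.3725 -0.0689]
```

The manual's scale: shifts go in shares of 0.8 m and turns go in shares of 2 rad. Converting my numbers, 0.45 m / 0.8 = 0.5625, 0.25 m / 0.8 = 0.3125, 0.36 rad / 2 = 0.18.

Emit:
step_hand(moves={"segments":[[0, 0, -0.0625, 0, 0, 0, 1], [0.0625, -0.0438, -0.0625, 0, 0, 0.03, 1], [0.125, -0.0875, -0.0625, 0, 0, 0.06, 1], [0.1875, -0.1338, -0.0625, 0, 0, 0.09, 1], [0.25, -0.1775, -0.0625, 0, 0, 0.12, 1], [0.3125, -0.2225, -0.0625, 0, 0, 0.15, 1], [0.375, -0.2663, -0.0625, 0, 0, 0.18, 1], [0.4375, -0.3113, -0.0625, 0, 0, 0.21, 1], [0.5, -0.3563, -0.0625, 0, 0, 0.24, 1], [0.5625, -0.4, -0.0625, 0, 0, 0.2565, 1]]})

```text
time: 1.5
eef_pos: [0.5365, -0.2023, 0.2815]
tcp_rot: [0.994, -0.105, 0.0, 0.0]
contact_force: [-0.1, -0.9, 0.3]
opening: 0.999
finger_force: 0.0
```

Emit:
step_hand(moves={"segments":[[0.0463, 0, 0.0375, 0, 0, 0, 1], [0.0463, 0, 0.0625, 0, 0, 0, 1], [0.0463, 0, 0.0625, 0, 0, 0, 1], [0.0463, 0, 0.0625, 0, 0, 0, 1]]})

```text
time: 2.0
eef_pos: [0.5713, -0.2124, 0.2323]
tcp_rot: [0.994, -0.105, 0.0, 0.0]
contact_force: [0.8, 0.1, -0.3]
opening: 0.999
finger_force: 0.0
```

Run:
```python
from h import *
import pickle
c=imaging.read_camera("wrist");pickle.dump(c,open("w1.pkl","wb"))
cv2.imwrite("pics/w1.png",crop(c,0,0,512,384,1.5625))
print(np.round(c["xyz"],3),np.round(proj(c,[.539,-.172,.034]),1))
```

```text
[ 0.636 -0.226  0.374] [228.7 196.2]
```

View pics/w1.png

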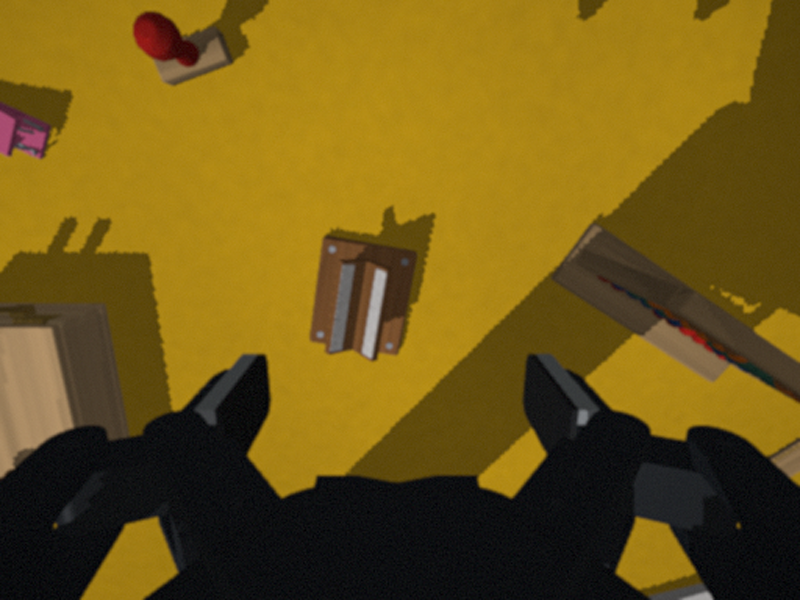

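Run:
```python
from h import *
import pickle
c=pickle.load(open("w1.pkl","rb"))
cv2.imwrite("pics/w1c.png",crop(c,192,142,84,92,6.5))
```

```text
(no output)
```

View pics/w1c.png

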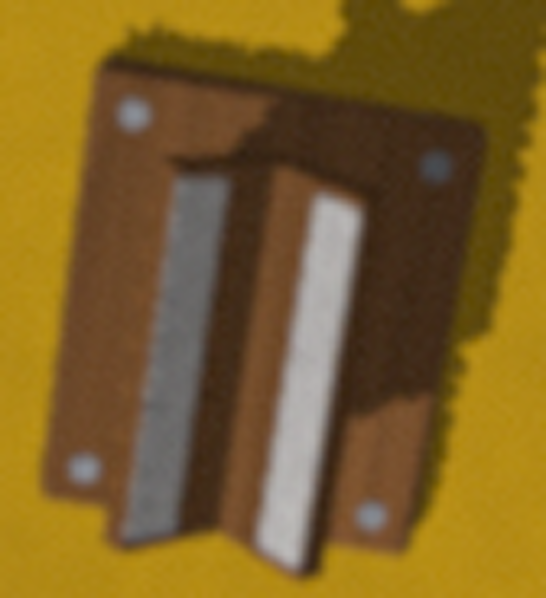

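Run:
```python
from h import *
import pickle
np.set_printoptions(precision=4,suppress=True)
c=pickle.load(open("w1.pkl","rb"));t,s=pickle.load(open("c0.pkl","rb"))
W=lambda u,v:((u+.5)/6.5-.5+192,(v+.5)/6.5-.5+142)
def rect(n,pts,z):
    B=np.array([plane(c,W(*q),z) for q in pts]);d=B[0]+B[1]-B[2]-B[3];e=B[0]+B[3]-B[1]-B[2]
    print(n,B.mean(0),"yaw",np.arctan2(d[1],d[0]),np.arctan2(-e[0],e[1]),np.linalg.norm(d)/2,np.linalg.norm(e)/2)
rect("screws",[(134,114),(437,166),(371,516),(85,468)],.0105)
rect("base",[(105,72),(485,127),(405,550),(45,490)],.010)
rect("Vtop",[(174,175),(368,200),(312,575),(112,543)],.0517)
rect("tape",[(178,178),(362,205),(305,570),(122,537)],.050)
T=lambda u,v:(t,((u+.5)/4-.5+192,(v+.5)/4-.5+180))
# height check: two views of tape outer-top corners
for w,q in [((178,178),(520,54)),((305,570),(543,160)),((362,205),(568,66)),((122,537),(498,149))]:
    print(tri([(c,W(*w)),T(*q)]))
```

```text
screws [ 0.5391 -0.1733  0.0105] yaw -0.386020840099475 -0.3851179498880793 0.07977088372185945 0.06385659554678594
base [ 0.5398 -0.1741  0.01  ] yaw -0.3882558078225722 -0.3712219286530044 0.09532180611754497 0.08011337266458078
Vtop [ 0.5395 -0.1737  0.0517] yaw -0.3824001894803015 -0.3621391054527197 0.07593532464493963 0.03811490928800973
tape [ 0.5391 -0.1735  0.05  ] yaw -0.3798943443418209 -0.3814850544704301 0.07433103794672408 0.03576337467009098
(array([ 0.5796, -0.1695,  0.0453]), np.float64(0.0009834041754972172))
(array([ 0.4975, -0.1758,  0.0493]), np.float64(0.0007983732157357016))
(array([ 0.5672, -0.2033,  0.048 ]), np.float64(0.00012523234933801077))
(array([ 0.51  , -0.1426,  0.0466]), np.float64(0.000831280963363322))
```

To row units: -0.331 m / 0.8 = -0.4138, -0.15 m / 0.8 = -0.1875.

Emit:
step_hand(moves={"segments":[[-0.0313, -0.0563, 0, 0, 0, 0, 1], [-0.0625, -0.1125, 0, 0, 0, 0, 1], [-0.0938, -0.1688, 0, 0, 0, 0, 1], [-0.125, -0.225, 0, 0, 0, 0, 1], [-0.1563, -0.2825, 0, 0, 0, 0, 1], [-0.1875, -0.3388, 0, 0, 0, 0, 1], [-0.2188, -0.395, 0.025, 0, 0, 0, 1], [-0.2288, -0.4138, 0.075, 0, 0, 0, 1], [-0.2288, -0.4138, 0.1125, 0, 0, 0, 1], [-0.2288, -0.4138, 0.1125, 0, 0, 0, 1]]})

```text
time: 3.3
eef_pos: [0.4601, 0.1497, 0.1403]
tcp_rot: [0.995, -0.105, -0.002, 0.0]
contact_force: [-0.2, -0.2, 1.5]
opening: 0.998
finger_force: 0.0
```

Run:
```python
from h import *
import pickle
c=imaging.read_camera("wrist");pickle.dump(c,open("w2.pkl","wb"))
cv2.imwrite("pics/w2.png",crop(c,0,0,512,384,1.5625))
print(get_state()["eef_pos"],get_state()["tcp_rot"],np.round(proj(c,[.461,.1501,.0816])*1.5625,1))
```

```text
[0.46160104 0.14965331 0.14210695] [ 9.94500845e-01 -1.04728358e-01  1.98559937e-04 -2.79662710e-05] [395.6 311.1]
```

View pics/w2.png

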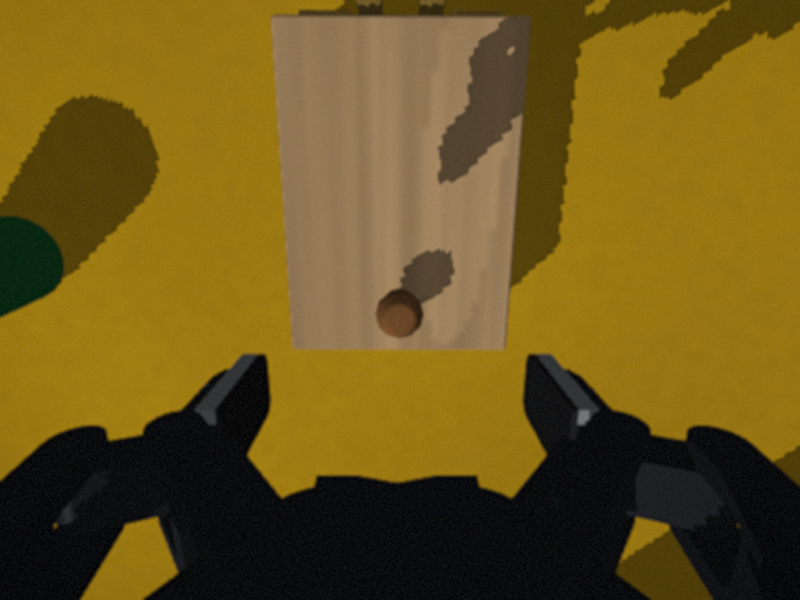

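Run:
```python
from h import *
import pickle
np.set_printoptions(precision=4,suppress=True)
c=pickle.load(open("w2.pkl","rb"));t,s=pickle.load(open("c0.pkl","rb"))
W=lambda u,v:((u+.5)/1.5625-.5,(v+.5)/1.5625-.5)
B=np.array([plane(c,W(*q),.0625) for q in [(273,16),(529,16),(506,348),(293,348)]]);d=B[0]+B[1]-B[2]-B[3];e=B[0]+B[3]-B[1]-B[2]
print(B.mean(0),np.arctan2(d[1],d[0]),np.arctan2(-e[0],e[1]),np.linalg.norm(d)/2,np.linalg.norm(e)/2)
print(tri([(c,W(399,313)),(t,((103.5)/4-.5+192,(246.5)/4-.5+180)),(s,((537.5)/4-.5+166,(36.5)/4-.5+147))]))
```

```text
[0.5131 0.1368 0.0625] -0.210690503610823 -0.20852282703150624 0.16284937617130835 0.11760627394269958
(array([0.4606, 0.1496, 0.0817]), np.float64(0.0011380452795032928))
```

To row units: 0.077 m / 0.8 = 0.0963, 0.06 m / 0.8 = 0.075.

Emit:
step_hand(moves={"segments":[[-0.0013, 0, 0.0375, 0, 0, 0, 1], [-0.0013, 0, 0.075, 0, 0, 0, 1], [-0.0013, 0, 0.0963, 0, 0, 0, 1], [-0.0013, 0, 0.0963, 0, 0, 0, 1]]})

```text
time: 3.85
eef_pos: [0.4608, 0.1499, 0.0646]
tcp_rot: [0.994, -0.105, -0.0, 0.0]
contact_force: [0.4, 0.3, 0.9]
opening: 1.0
finger_force: 0.0
```

Emit:
step_hand(moves={"segments":[[0, 0, 0, 0, 0, 0, 0], [0, 0, 0, 0, 0, 0, 0], [0, 0, 0, 0, 0, 0, 0], [0, 0, 0, 0, 0, 0, 0], [0, 0, 0, 0, 0, 0, 0], [0, 0, 0, 0, 0, 0, 0]]}, clamp_n=40)

```text
time: 4.6
eef_pos: [0.4605, 0.1483, 0.0653]
tcp_rot: [0.995, -0.103, -0.0, 0.003]
contact_force: [-3.0, -8.6, 6.6]
opening: 0.253
finger_force: 38.8
```

```bash
python3 -c "
from plant import ctrl, imaging, job, get_state; print(get_state()['eef_pos'])"
```

```text
[0.46052846 0.14827506 0.06525761]
```

Create arc.py:
```python
import numpy as np,sys
t0,t1,n,k=map(float,sys.argv[1:5])
K=lambda t:np.array([-138*np.cos(t)+27*np.sin(t),-(138*np.sin(t)+27*np.cos(t))])/1000
def tcp(t): f=k*t; return K(t)+.019*np.array([-np.sin(f),np.cos(f)])
f0=k*t0; xt=np.array([np.cos(f0),-np.sin(f0)*-1]); 
# tool axes in (X,down): z=(-sin f,cos f), x=(cos f, sin f)
xt=np.array([np.cos(f0),np.sin(f0)]);zt=np.array([-np.sin(f0),np.cos(f0)])
for t in np.linspace(t0,t1,int(n)+1)[1:]:
    d=tcp(t)-tcp(t0);print("%.2f [%.3f,0,%.3f,0,%.3f,0,0]"%(t,d@xt,d@zt,-k*(t-t0)))
```

```bash
python3 arc.py 0 .9 9 .3; python3 arc.py .9 1.8 9 .3
```

```text
0.10 [0.003,0,-0.014,0,-0.030,0,0]
0.20 [0.007,0,-0.027,0,-0.060,0,0]
0.30 [0.012,0,-0.040,0,-0.090,0,0]
0.40 [0.019,0,-0.052,0,-0.120,0,0]
0.50 [0.027,0,-0.063,0,-0.150,0,0]
0.60 [0.036,0,-0.074,0,-0.180,0,0]
0.70 [0.046,0,-0.083,0,-0.210,0,0]
0.80 [0.057,0,-0.091,0,-0.240,0,0]
0.90 [0.068,0,-0.099,0,-0.270,0,0]
1.00 [0.010,0,-0.009,0,-0.030,0,0]
1.10 [0.021,0,-0.017,0,-0.060,0,0]
1.20 [0.033,0,-0.024,0,-0.090,0,0]
1.30 [0.045,0,-0.029,0,-0.120,0,0]
1.40 [0.058,0,-0.033,0,-0.150,0,0]
1.50 [0.072,0,-0.036,0,-0.180,0,0]
1.60 [0.085,0,-0.038,0,-0.210,0,0]
1.70 [0.098,0,-0.038,0,-0.240,0,0]
1.80 [0.112,0,-0.037,0,-0.270,0,0]
```

To row units: -0.099 m / 0.8 = -0.1238, -0.091 m / 0.8 = -0.1138, -0.27 rad / 2 = -0.135.

Emit:
step_hand(moves={"segments":[[0.0038, 0, -0.0175, 0, -0.015, 0, 0], [0.0088, 0, -0.0338, 0, -0.03, 0, 0], [0.015, 0, -0.05, 0, -0.045, 0, 0], [0.0238, 0, -0.065, 0, -0.06, 0, 0], [0.0338, 0, -0.0788, 0, -0.075, 0, 0], [0.045, 0, -0.0925, 0, -0.09, 0, 0], [0.0575, 0, -0.1038, 0, -0.105, 0, 0], [0.0713, 0, -0.1138, 0, -0.12, 0, 0], [0.085, 0, -0.1238, 0, -0.135, 0, 0]]})

```text
time: 5.72
eef_pos: [0.526, 0.134, 0.1627]
tcp_rot: [0.985, -0.103, -0.136, -0.011]
contact_force: [-1.7, -5.6, -3.9]
opening: 0.253
finger_force: 39.2
```

To row units: 0.112 m / 0.8 = 0.14, 0.098 m / 0.8 = 0.1225, -0.27 rad / 2 = -0.135.

Emit:
step_hand(moves={"segments":[[0.0125, 0, -0.0113, 0, -0.015, 0, 0], [0.0263, 0, -0.0213, 0, -0.03, 0, 0], [0.0413, 0, -0.03, 0, -0.045, 0, 0], [0.0563, 0, -0.0363, 0, -0.06, 0, 0], [0.0725, 0, -0.0413, 0, -0.075, 0, 0], [0.09, 0, -0.045, 0, -0.09, 0, 0], [0.1063, 0, -0.0475, 0, -0.105, 0, 0], [0.1225, 0, -0.0475, 0, -0.12, 0, 0], [0.14, 0, -0.0463, 0, -0.135, 0, 0]]})

```text
time: 6.85
eef_pos: [0.6421, 0.1087, 0.1692]
tcp_rot: [0.958, -0.101, -0.267, -0.025]
contact_force: [-1.8, -5.8, 0.2]
opening: 0.26
finger_force: 39.6
```

Run:
```python
from h import *
s=get_state();print(R.from_quat(s["tcp_rot"]).as_matrix().round(3),s["qpos"].round(2) if hasattr(s["qpos"],'round') else s["qpos"])
c=imaging.read_camera("scene");cv2.imwrite("pics/s1.png",crop(c,200,100,160,130,4.5))
```

```text
[[ 0.837 -0.207 -0.506]
 [-0.18  -0.978  0.102]
 [-0.516  0.006 -0.856]] [-0.02  0.58  1.37  0.09  1.73  1.75]
```

View pics/s1.png

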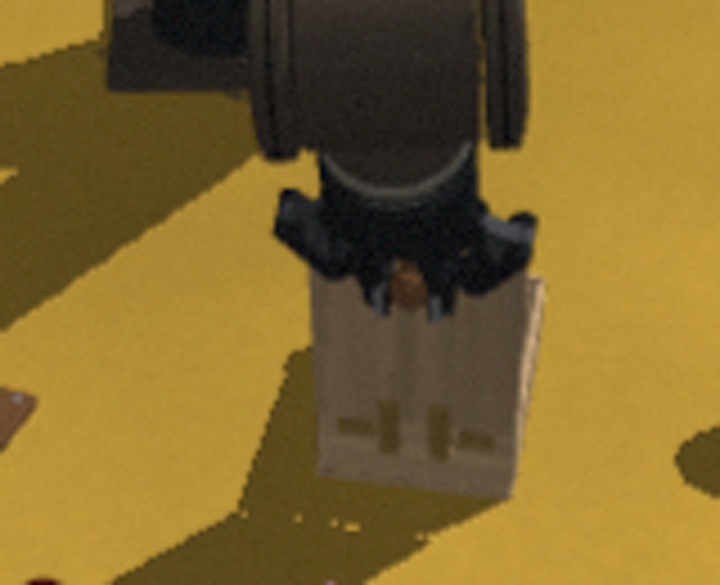

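To row units: -0.14 m / 0.8 = -0.175, 0.02 m / 0.8 = 0.025, 0.1 rad / 2 = 0.05.

Emit:
step_hand(moves={"segments":[[0, 0, 0, 0, 0, 0, 0.6], [0, 0, 0, 0, 0, 0, 0.8], [0, 0, 0, 0, 0, 0, 0.9], [0, 0, 0, 0, 0, 0, 0.9], [0.0125, 0, -0.0375, 0, 0, 0, 0.9], [0.025, 0, -0.0875, 0, 0, 0, 0.9], [0.0375, 0, -0.1375, 0, 0, 0, 0.9], [0.0375, 0, -0.175, 0, 0, 0, 0.9], [0.0375, 0, -0.175, 0, 0.05, 0, 0.9]]})

```text
time: 8.02
eef_pos: [0.74, 0.0906, 0.274]
tcp_rot: [0.971, -0.102, -0.215, -0.023]
contact_force: [-0.3, -0.3, 0.4]
opening: 0.901
finger_force: 0.0
```

Run:
```python
from h import *
s=get_state();r=R.from_quat(s["tcp_rot"])
tgt=R.from_euler('z',-.21)*R.from_euler('x',np.pi)
print((r.inv()*tgt).as_rotvec().round(4), totool(np.array([.513,.137,.30])-s["eef_pos"]).round(4),np.round(s["eef_pos"],4))
```

```text
[-0.0005  0.4353  0.    ] [-0.2211  0.0019  0.0741] [0.74   0.0906 0.274 ]
```

To row units: -0.221 m / 0.8 = -0.2763, -0.205 m / 0.8 = -0.2563, 0.436 rad / 2 = 0.218.

Emit:
step_hand(moves={"segments":[[-0.0438, 0, 0, 0, 0.05, 0, 0.9], [-0.0938, 0, 0.025, 0, 0.1, 0, 0.9], [-0.15, 0, 0.0438, 0, 0.15, 0, 0.9], [-0.2063, 0.0013, 0.0625, 0, 0.2, 0, 0.9], [-0.2563, 0.0025, 0.0875, 0, 0.218, 0, 0.9], [-0.2763, 0.0025, 0.0925, 0, 0.218, 0, 0.9], [-0.2763, 0.0025, 0.0925, 0, 0.218, 0, 0.9], [-0.2763, 0.0025, 0.0925, 0, 0.218, 0, 0.9]]})

```text
time: 9.02
eef_pos: [0.5124, 0.1372, 0.3012]
tcp_rot: [0.995, -0.105, -0.002, -0.0]
contact_force: [-0.5, 0.6, -0.3]
opening: 0.904
finger_force: 0.0
```

Run:
```python
from h import *
import pickle
s=get_state();print(s["eef_pos"],s["tcp_rot"])
c=imaging.read_camera("wrist");pickle.dump(c,open("w3.pkl","wb"))
t=imaging.read_camera("scene");pickle.dump(t,open("s3.pkl","wb"))
a=crop(c,100,0,312,250,2.0)
cv2.imwrite("pics/w3.png",a)
for p in ([.513,.137,.027],[.5131+.075*.978,.1368-.075*.2085,.027],[.5131-.075*.978,.1368+.075*.2085,.027]): print((proj(c,p)-[100,0])*2)
# lid angle hypotheses: predicted lid front-edge corners in scene
```

```text
[0.51236351 0.13715449 0.30124576] [ 9.94505446e-01 -1.04672255e-01 -1.60501130e-03 -2.48036452e-04]
[307.46922278 311.27818518]
[307.86415672 209.58718923]
[307.54352348 403.46024171]
```

View pics/w3.png

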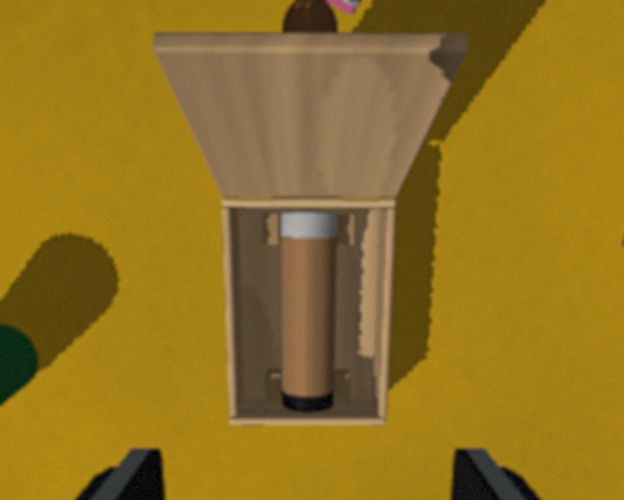

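Run:
```python
from h import *
import pickle
np.set_printoptions(precision=4,suppress=True)
c=pickle.load(open("w3.pkl","rb"))
W=lambda u,v:((u+.5)/2-.5+100,(v+.5)/2-.5)
a=plane(c,W(309,212),.048);b=plane(c,W(307,394),.048);b2=plane(c,W(307,408),.027)
print(a,b,b2,np.linalg.norm(a-b)); 
u=np.array([.978,-.2085,0])
for z,p in ((.048,(309,212)),(.048,(307,396))): print((plane(c,W(*p),z)-[.5131,.1368,0])@u)
h=np.array([.5943,.1195,.0545]);v=np.array([.2085,.978,0])
for th in (1.7,1.78,1.85): 
  L=-np.cos(th)*u+np.sin(th)*np.array([0,0,1])
  print(th,[((proj(c,h+.166*L+s*.06*v)-[100,0])*2) for s in (1,-1)])
s=get_state();m=(a+b)/2;print(m,totool(np.array([.513,.1369,.018])-s["eef_pos"]))
```

```text
[0.5846 0.1211 0.048 ] [0.4547 0.1501 0.048 ] [0.4366 0.154  0.027 ] 0.13314713209654433
0.07324053893504952
-0.06149781050809069
1.7 [array([150.4377, 116.2883]), array([467.4072, 116.7674])]
1.78 [array([149.493 ,  79.5495]), array([468.4618,  80.0483])]
1.85 [array([149.33  ,  48.2621]), array([468.7018,  48.7756])]
[0.5197 0.1356 0.048 ] [ 0.002  -0.0001  0.2827]
```

To row units: 0.282 m / 0.8 = 0.3525, 0.001 m / 0.8 = 0.0013.

Emit:
step_hand(moves={"segments":[[0.0013, 0, 0.0625, 0, 0, 0, 0.74], [0.0013, 0, 0.125, 0, 0, 0, 0.74], [0.0013, 0, 0.1875, 0, 0, 0, 0.74], [0.0013, 0, 0.225, 0, 0, 0, 0.74], [0.0013, 0, 0.2625, 0, 0, 0, 0.74], [0.0013, 0, 0.2875, 0, 0, 0, 0.74], [0.0013, 0, 0.3125, 0, 0, 0, 0.74], [0.0013, 0, 0.3375, 0, 0, 0, 0.74], [0.0013, 0, 0.3525, 0, 0, 0, 0.74], [0.0013, 0, 0.3525, 0, 0, 0, 0.74]]})

```text
time: 10.38
eef_pos: [0.5106, 0.1372, 0.0177]
tcp_rot: [0.995, -0.105, -0.003, 0.0]
contact_force: [-0.4, 1.2, 0.0]
opening: 0.737
finger_force: 0.0
```

Emit:
step_hand(moves={"segments":[[0, 0, 0, 0, 0, 0, 0], [0, 0, 0, 0, 0, 0, 0], [0, 0, 0, 0, 0, 0, 0], [0, 0, 0, 0, 0, 0, 0], [0, 0, 0, 0, 0, 0, 0], [0, 0, 0, 0, 0, 0, 0]]}, clamp_n=50)

```text
time: 11.12
eef_pos: [0.512, 0.1376, 0.0201]
tcp_rot: [0.995, -0.104, -0.001, -0.0]
contact_force: [0.2, 0.3, 6.4]
opening: 0.473
finger_force: 51.1
```

To row units: -0.15 m / 0.8 = -0.1875, -0.12 m / 0.8 = -0.15.

Emit:
step_hand(moves={"segments":[[0, 0, -0.0125, 0, 0, 0, 0], [0, 0, -0.0375, 0, 0, 0, 0], [0, 0, -0.0688, 0, 0, 0, 0], [0, 0, -0.1063, 0, 0, 0, 0], [0, 0, -0.15, 0, 0, 0, 0], [0, 0, -0.1875, 0, 0, 0, 0], [0, 0, -0.1875, 0, 0, 0, 0], [0, 0, -0.1875, 0, 0, 0, 0]]})

```text
time: 12.12
eef_pos: [0.5101, 0.1372, 0.1671]
tcp_rot: [0.995, -0.104, -0.004, 0.0]
contact_force: [-0.7, 0.1, -1.3]
opening: 0.467
finger_force: 52.6
```

Run:
```python
from h import *
s=get_state();r=R.from_quat(s["tcp_rot"])
tgt=R.from_euler('z',-.385)*R.from_euler('x',np.pi)
print((r.inv()*tgt).as_rotvec().round(4), totool(np.array([.5392,-.1735,.13])-s["eef_pos"]).round(4),np.round(s["eef_pos"],4))
c=imaging.read_camera("wrist");cv2.imwrite("pics/w4.png",crop(c,100,130,312,254,2.0))
```

```text
[0.0016 0.0073 0.1758] [0.0933 0.2979 0.0367] [0.5101 0.1372 0.1671]
```

View pics/w4.png

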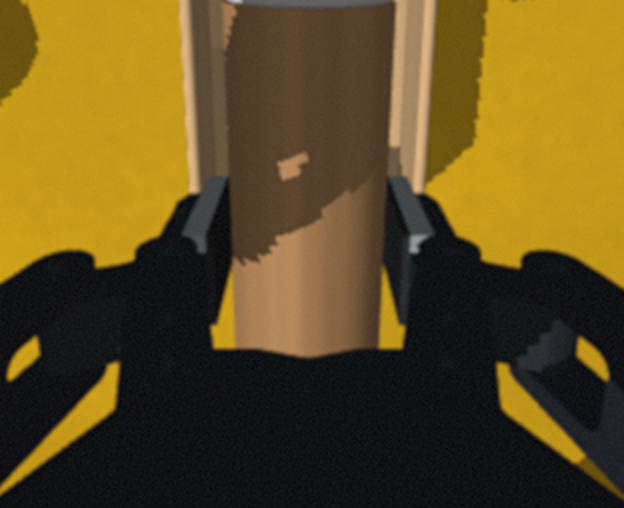

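To row units: 0.298 m / 0.8 = 0.3725, 0.265 m / 0.8 = 0.3313, 0.176 rad / 2 = 0.088.

Emit:
step_hand(moves={"segments":[[0.0113, 0.0375, 0, 0, 0, 0.01, 0], [0.0275, 0.0875, 0, 0, 0, 0.02, 0], [0.0425, 0.1375, 0, 0, 0, 0.03, 0], [0.0588, 0.1875, 0, 0, 0, 0.04, 0], [0.0738, 0.2375, 0, 0, 0, 0.05, 0], [0.09, 0.2875, 0, 0, 0, 0.06, 0], [0.1038, 0.3313, 0, 0, 0, 0.075, 0], [0.1163, 0.3725, 0.025, 0, 0, 0.088, 0], [0.1163, 0.3725, 0.0463, 0, 0, 0.088, 0], [0.1163, 0.3725, 0.0463, 0, 0, 0.088, 0]]})

```text
time: 13.42
eef_pos: [0.5381, -0.1719, 0.1278]
tcp_rot: [0.981, -0.191, -0.006, -0.001]
contact_force: [-1.1, -0.2, -1.3]
opening: 0.471
finger_force: 52.6
```

Emit:
step_hand(moves={"segments":[[0, 0, 0, 0, 0, 0, 0], [0, 0, 0, 0, 0, 0, 0]]})

```text
time: 13.68
eef_pos: [0.541, -0.1728, 0.1324]
tcp_rot: [0.982, -0.191, -0.001, 0.0]
contact_force: [-0.0, 0.8, -0.6]
opening: 0.471
finger_force: 52.6
```

Run:
```python
from h import *
s=get_state();r=R.from_quat(s["tcp_rot"])
tgt=R.from_euler('z',-.385)*R.from_euler('x',np.pi)
print((r.inv()*tgt).as_rotvec().round(4), totool(np.array([.5392,-.1735,.056])-s["eef_pos"]).round(4),np.round(s["eef_pos"],4))
```

```text
[0.0008 0.0026 0.0011] [-0.0012  0.0013  0.0764] [ 0.541  -0.1728  0.1324]
```

To row units: 0.069 m / 0.8 = 0.0863, -0.001 m / 0.8 = -0.0013.

Emit:
step_hand(moves={"segments":[[-0.0013, 0.0006, 0.025, 0, 0, 0, 0], [-0.0013, 0.0006, 0.05, 0, 0, 0, 0], [-0.0013, 0.0006, 0.0688, 0, 0, 0, 0], [-0.0013, 0.0006, 0.08, 0, 0, 0, 0], [-0.0013, 0.0006, 0.0863, 0, 0, 0, 0], [-0.0013, 0.0006, 0.0863, 0, 0, 0, 0], [-0.0013, 0.0006, 0.0863, 0, 0, 0, 0]]})

```text
time: 14.55
eef_pos: [0.5395, -0.1737, 0.0632]
tcp_rot: [0.982, -0.191, -0.001, 0.0]
contact_force: [-0.6, -1.1, -1.9]
opening: 0.468
finger_force: 52.6
```

Emit:
step_hand(moves={"segments":[[0, 0, 0.0025, 0, 0, 0, 0], [0, 0, 0.0025, 0, 0, 0, 0]]})

```text
time: 14.8
eef_pos: [0.5391, -0.1735, 0.0607]
tcp_rot: [0.982, -0.191, -0.002, -0.0]
contact_force: [0.1, 0.3, -1.5]
opening: 0.469
finger_force: 52.6
```

Emit:
step_hand(moves={"segments":[[0, 0, 0.0025, 0, 0, 0, 0], [0, 0, 0.0025, 0, 0, 0, 0]]})

```text
time: 15.05
eef_pos: [0.5389, -0.1734, 0.0584]
tcp_rot: [0.981, -0.191, -0.002, -0.0]
contact_force: [-1.0, 0.2, -1.0]
opening: 0.471
finger_force: 52.6
```

To row units: 0.001 m / 0.8 = 0.0013.

Emit:
step_hand(moves={"segments":[[0, 0, 0.0013, 0, 0, 0, 0], [0, 0, 0.0013, 0, 0, 0, 0]]})

```text
time: 15.3
eef_pos: [0.5391, -0.1736, 0.0577]
tcp_rot: [0.982, -0.191, -0.002, 0.0]
contact_force: [0.4, -0.6, -0.5]
opening: 0.471
finger_force: 52.6
```

Emit:
step_hand(moves={"segments":[[0, 0, 0.0013, 0, 0, 0, 0], [0, 0, 0.0013, 0, 0, 0, 0]]})

```text
time: 15.55
eef_pos: [0.5393, -0.1737, 0.0572]
tcp_rot: [0.982, -0.191, -0.002, 0.0]
contact_force: [-0.4, 0.0, 2.8]
opening: 0.472
finger_force: 52.9
```

Emit:
step_hand(moves={"segments":[[0, 0, 0.0013, 0, 0, 0, 0], [0, 0, 0.0013, 0, 0, 0, 0]]})

```text
time: 15.8
eef_pos: [0.5394, -0.1737, 0.057]
tcp_rot: [0.982, -0.191, -0.002, 0.0]
contact_force: [-2.6, 0.5, 7.0]
opening: 0.472
finger_force: 53.7
```

The manual's scale: shifts go in shares of 0.8 m and turns go in shares of 2 rad. Converting my numbers, 0.002 m / 0.8 = 0.0025, 0.001 m / 0.8 = 0.0013.

Emit:
step_hand(moves={"segments":[[0, 0, 0.0013, 0, 0, 0, 0], [0, 0, 0.0025, 0, 0, 0, 0], [0, 0, 0.0025, 0, 0, 0, 0], [0, 0, 0.0025, 0, 0, 0, 0]]})

```text
time: 16.3
eef_pos: [0.5395, -0.1737, 0.0568]
tcp_rot: [0.982, -0.191, -0.002, 0.0]
contact_force: [-6.8, 3.1, 16.1]
opening: 0.471
finger_force: 54.6
```

Emit:
step_hand(moves={"segments":[[0, 0, 0.0013, 0, 0, 0, 0], [0, 0, 0.0013, 0, 0, 0, 0], [0, 0, 0.0013, 0, 0, 0, 0], [0, 0, 0.0013, 0, 0, 0, 0]]})

```text
time: 16.8
eef_pos: [0.5396, -0.1737, 0.0568]
tcp_rot: [0.982, -0.191, -0.003, 0.0]
contact_force: [-8.7, 3.3, 20.2]
opening: 0.468
finger_force: 55.0
```

Run:
```python
from h import *
import pickle
f=[]
for _ in range(4):
    t=imaging.read_camera("scene");s=get_state();f.append(s["contact_force"])
print(np.round(f,2),"lateral",(np.mean(f,0)@[.375,.927,0]).round(2),s["wrist_torque"])
tp=imaging.read_camera("top");w=imaging.read_camera("wrist")
v=np.array([.375,.927,0]);u=np.array([.927,-.375,0]);o=np.array([.5392,-.1735,.0637])
a=crop(t,140,130,140,100,4);
print([((proj(t,o+k*.075*u)-[140,130])*4).round() for k in (1,-1)], [((proj(w,o+[0,0,.021]+k*.075*u)-[100,100])*2).round() for k in (1,-1)])
cv2.imwrite("pics/f.png",np.hstack([a,cv2.resize(crop(w,150,80,200,224,1.2),(240,400))]))
```

```text
[[-8.3   3.52 20.35]
 [-9.03  4.02 20.71]
 [-8.81  3.65 20.87]
 [-8.27  3.73 20.09]] lateral 0.23 [0.66173235 1.66343304 0.24117482]
[array([122., 255.]), array([228., 135.])] [array([310., -20.]), array([308., 565.])]
```

View pics/f.png

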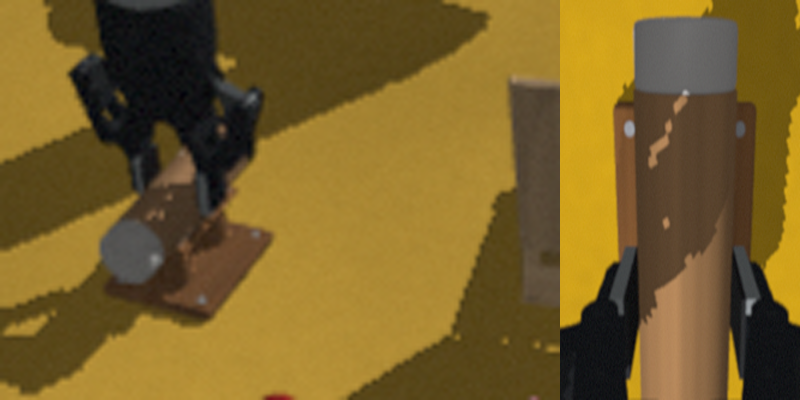

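Run:
```python
from h import *
np.set_printoptions(precision=1,suppress=True)
t=imaging.read_camera("scene");w=imaging.read_camera("wrist")
v=np.array([.375,.927,0]);u=np.array([.927,-.375,0]);o=np.array([.5392,-.1735,0]);Z=np.array([0,0,1])
S=lambda p:(proj(t,p)-[140,130])*4
Wp=lambda p:((proj(w,p)-[150,80])*[1.2,400/224]+[560,0])
print("screws scene",S(o+.04*u+.032*v+.0105*Z),S(o+.04*u-.032*v+.0105*Z),"seen (257,234),(202,300)")
print("screws wrist",Wp(o+.04*u+.032*v+.0105*Z),Wp(o+.04*u-.032*v+.0105*Z),"seen (629,129),(740,129)")
for d in (-.008,0): print(d,"end top wrist",Wp(o+(.075+d)*u+.0847*Z),"seen 17", "disc scene",S(o+(.075+d)*u+.0637*Z))
print(get_state()["contact_force"])
```

```text
screws scene [198.5 297.3] [117.4 276.4] seen (257,234),(202,300)
screws wrist [629.5 127.1] [740.3 127.4] seen (629,129),(740,129)
-0.008 end top wrist [686.   54.9] seen 17 disc scene [128.2 248.4]
0 end top wrist [686.1  17.4] seen 17 disc scene [122.1 255.3]
[-8.5  2.7 21.1]
```

```bash
python3 -c "
from plant import ctrl, imaging, job, get_state
print(job.sign_off())"
```

```text
the job is handed in; nothing more can be done
None
```

I handed the job in with the lid open on its stop and the kaleidoscope centred in the V (by the wrist camera, within about 1 mm), still gripped and pressed straight down with about 20 N and almost no sideways force; sign-off returned no verdict.

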